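# Shut the test kiln and start its firing

## Robot

A 6-joint arm with a two-finger parallel gripper is mounted at the origin on the work surface. World frame = base frame: x ahead of the robot, y to its left, z up, the work surface at z = 0. Lengths are in m, angles in rad, forces in N, time in s.
With the tool pointing down it reaches from about 0.4 to 0.925 m from the base axis. Payload 3.4 kg.
Tool frame: the origin (TCP) lies midway between the tips of the shut fingers; the grasp point (between the pads) lies env.pinch_z behind it (env.pinch_z is the distance from the TCP to the grasp point, in m); z points along the fingers, y is the line along which they close (so a half turn about z gives the same grasp; the last joint's range is limited). The gripper opens to 85 mm and grips with 20 to 120 N. Pads are 22 mm wide; open, the fingers measure 114 mm over their backs; the gripper's body (76 mm by 85 mm) begins 54 mm behind the grasp point. The pads swing forward as they close: fully open they stand 13 mm farther back than shut.
Start: joints at [-1.393, 0.307, 1.506, -0, 1.328, -0.073], TCP at [0.143, -0.557, 0.231] pointing down, gripper open.
Joint ranges: [-3.12, 3.12], [-1.05, 2.28], [0.14, 2.33], [-1.42, 4.57], [0.1, 2.73], [-2.68, 2.68]. Speed limits (rad/s): [2.57, 2.57, 3.14, 3.14, 3.14, 3.14].

## Interface

Orientations are given as a unit quaternion [w, x, y, z].
In Python, from station import env gives the robot as it stands. The module is installed in compiled form; this text tells all that it offers.
- The arm moves only by the shell command python3 -m handwheel 'ROWS' [OPENING]. ROWS is a JSON object of lists of equal length, an entry for each row: "offset": the shift along the tool's x, y, z in m, a list of three; "angular": the turn, a rotation vector about the tool's x, y, z in rad, a list of three. In form: {"offset": [[tx, ty, tz], ...], "angular": [[ax, ay, az], ...]}. A call has 1 to 8 rows; each row is the pose to reach, as a shift and turn from the pose commanded when the call began, along the tool's axes at that moment; what a row does not reach only later rows make up. A row lasts 1/12 s, in which the tool goes at most 41.7 mm and 7.16 degrees, less where a joint would pass 70% of its speed; a pose out of reach is approached as far as the arm can. A call with a gripper value outside its range is refused whole. OPENING is the opening, from 0 (shut) to 1 (fully open), set as the call begins (- or left out, the last holds). The fingers move at their own pace and stop on an object; the grip force is fixed at half the most. Time passes only in rows, so rows that repeat a pose let the fingers close. It gives the time, the measured TCP pose, the force, the opening and the grip force at its end, in the units of the state.
- env.get_state(): the state, without advancing time (a new reading comes with each control period).
- env.capture(name): name is "side" or "top" or "wrist"; returns the picture (480x640x3 uint8, red, green, blue); there is no depth.
- env.camera_params(name): a dict with "fx", "fy", "cx", "cy" (pixels), "dist" ([k1, k2, p1, p2, k3] as OpenCV has them; the pictures are not rectified), "R" (3x3) and "t" (3): a world point X has camera coordinates R X + t. Camera axes: x right, y down, z forward; pixel columns grow to the right and rows downward; lengths in m; the calibration is good to about 2 mm. A picture is of the moment at which its call begins: read the wrist's pose just before it. camera_params takes no time and is no camera call; for the wrist camera it gives the pose at the moment of the call.
- env.hand_in(): hands the job in; it is judged then, once.
The state is a dict: "clock": time; "q": joint angles; "qd": joint speeds; "joint_efforts": joint torques, N m; "tcp_pos": TCP position; "orientation": TCP orientation; "wrist_force": force on the tool from outside, world axes, zero at the start; "wrist_torque": the same for the moment, N m; "finger_gap": opening from 0.0 (shut) to 1.0 (fully open); "grasp_force": force on a finger pad.
Only numpy, scipy, OpenCV 4.12 (cv2) and the standard library are available. Lean on these libraries where they do the work, as an engineer would, in place of code of your own. Each camera call takes 0.05 s, during which the arm holds its last target. There are 200 camera calls.

## Task

The little test kiln is loaded: ease its lid down without slamming it and press it fully shut, past the click of its catch, without forcing it. Then start the firing on the sloping console: press the long bar key, then the round key, then the small square key, each alone, fully in and let up again. Leave the lid shut and everything else on the table where it stands.

Things in the scene. Friction and masses are not known exactly. Their poses are not given: they have to be found in the camera images.
- kiln: test kiln, steel box 200 (x) x 220 (y) x 170 mm tall, fixed. Origin under the box's centre, x towards the hinge side. In front (-x) a console 85 mm deep slopes at 27 degrees, from 25 mm high to 68 mm at the box; three black keys in a row, 27 mm before the box wall; the shut lid's lip reaches 22 mm before that wall, so an upright gripper has no room at the keys.
- lid (a joint): hinge angle of the lid, rad: 0 fully shut, positive open (up to 0.95). Stiff hinge: it stays where it is left. A sprung catch at the middle of the front edge stops it at about 0.07 rad (15 mm ajar); about 10 to 15 N on the front edge carries it over with a click, then it rests at 0.
- lid_press (a point): point on the lid's outer (top) face, 27 mm back from its front edge and midway across; it moves with the lid. z is the outward normal, x points to the hinge. The lid is a steel slab 222 x 226 x 30 mm with a 90 mm wide loop handle, 30 mm tall, across its middle, 95 mm behind this point.
- lid_hinge (a point): point on the hinge line at its middle, on the far top edge of the kiln box, 170 mm above the table; its y axis lies along the hinge. lid_press lies 195 mm in front of it and 30 mm above it when the lid is shut.
- key_bar (a joint): long narrow key, 38 mm (up the slope) x 12 mm, black, on a white bezel 46 x 38 mm: press depth in m, 0 up, 0.005 fully in; springs back by itself. Starts to give at 1.8 N, fully in at about 5.3 N. Press along its axis, 27 degrees from vertical.
- key_bar_top (a point): centre of the top of the long narrow key; moves with it. z points out of the key along its axis (up and back towards the front), y runs along the row of keys. The cap stands 10 mm above its bezel; keys are 60 mm apart and their order in the row varies.
- key_round (a joint): round key, 30 mm across, black, on a white bezel 46 x 38 mm: press depth in m, 0 up, 0.005 fully in; springs back by itself. Starts to give at 1.8 N, fully in at about 5.3 N. Press along its axis, 27 degrees from vertical.
- key_round_top (a point): centre of the top of the round key; moves with it. z points out of the key along its axis (up and back towards the front), y runs along the row of keys. The cap stands 10 mm above its bezel; keys are 60 mm apart and their order in the row varies.
- key_square (a joint): small square key, 16 x 16 mm, black, on a white bezel 46 x 38 mm: press depth in m, 0 up, 0.005 fully in; springs back by itself. Starts to give at 1.8 N, fully in at about 5.3 N. Press along its axis, 27 degrees from vertical.
- key_square_top (a point): centre of the top of the small square key; moves with it. z points out of the key along its axis (up and back towards the front), y runs along the row of keys. The cap stands 10 mm above its bezel; keys are 60 mm apart and their order in the row varies.
- fired_cup: white cup, 56 mm across and 50 tall, standing inside the kiln's chamber; it stays there. Origin at the centre of its underside. Leave it alone.
- bisque_bowl: terracotta bowl, 90 mm across and 45 tall, beside the kiln. Origin at the centre of its underside. Leave it alone.
- glaze_jar: clear jar with steel cap, 64 mm across and 75 tall, beside the kiln. Origin at the centre of its underside. Leave it alone.
- tile_stack: stack of four test tiles, 60 x 60 x 28 mm, beside the kiln. Origin at the centre of its underside. Leave it alone.
- brush_jar: glass jar of brushes, 76 mm across, jar 90 tall, brushes to 240 tall. Origin at the centre of its underside. Leave it alone.
- clay_knife: wooden-handled spatula lying flat on the table, left front. Leave it alone.

How it is judged:
By the outcome, as a careful person would: the job done as asked, in the order asked, and still so for the second after the job is handed in, with the robot touching nothing.
It also fails if it takes over 53 s, if anything falls off the work surface, if the arm or the gripper's body presses on something with over 40 N, if the wrist force passes 120 N, or if a joint passes its speed limit or range.

## Working session

There is one attempt and no reset: what is moved stays moved. The work goes in short steps, Python scripts to look and compute and a shell command to move; the robot and the scene stay as the last step left them, time stands still between calls to the robot, and variables do not carry over. Pictures are saved under pics/ and viewed, at most 10 in all, crops included, and the job is handed in when it is done.

```bash
mkdir -p pics
python3 - <<'E'
from station import env
import cv2,numpy as np
for n in ("side","top"):
    im=env.capture(n); cv2.imwrite(f"pics/{n}0.png",im[:,:,::-1]); p=env.camera_params(n)
    print(n,p["fx"],p["cx"],p["cy"],p["dist"],np.round(p["R"],3).tolist(),p["t"], -np.array(p["R"]).T@p["t"])
s=env.get_state();print(s["clock"],s["tcp_pos"],s["orientation"],s["wrist_force"],s["finger_gap"],env.pinch_z)
E
```

```text
side 478.09385653780083 317.8513584092809 239.71215532128505 [-0.00664009  0.          0.          0.          0.        ] [[-0.623, -0.782, -0.001], [-0.599, 0.477, -0.643], [0.504, -0.4, -0.766]] [0.38150174 0.42526657 0.92888048] [0.02437469 0.46699496 0.98515773]
top 584.1066817565444 316.46644220389163 236.61075748768098 [0.03087326 0.         0.         0.         0.        ] [[0.007, -1.0, -0.012], [-0.98, -0.005, -0.197], [0.197, 0.013, -0.98]] [0.0254477  0.62299464 1.58110374] [0.29886164 0.00709651 1.67310798]
0.1 [ 0.14314774 -0.55624749  0.23046968] [-9.34345513e-04  9.92085475e-01  1.25560887e-01 -3.54538840e-05] [-0.12976671  0.12332568 -0.28892771] 1.0009288005088917 0.0187
```

View pics/side0.png

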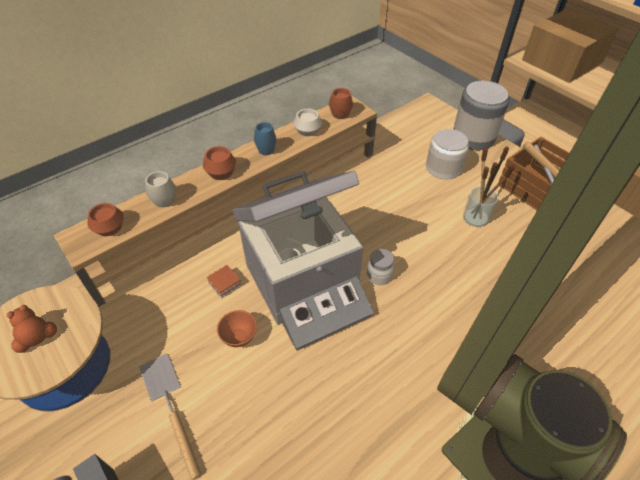

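View pics/top0.png

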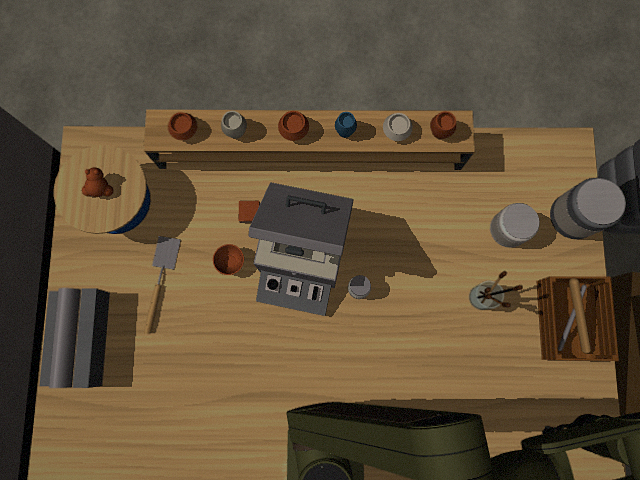

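The side view shows the kiln at about (300,250) with its lid open. The keys are round (302,314), square (325,303) and bar (348,294). In the top view they are at (273,284), (294,289) and (316,292). Next I'll locate the bezels and zoom in on the lid.

```bash
cat > h.py <<'E'
import cv2,numpy as np
from station import env
from scipy.spatial.transform import Rotation as Ro
def ray(p,uv):
    K=np.array([[p["fx"],0,p["cx"]],[0,p["fy"],p["cy"]],[0,0,1]])
    n=cv2.undistortPoints(np.array([[uv]],float),K,np.array(p["dist"]))[0,0]
    R=np.array(p["R"]);d=R.T@np.r_[n,1];return -R.T@np.array(p["t"]),d/np.linalg.norm(d)
def tri(pairs):
    A=np.zeros((3,3));b=np.zeros(3);rs=[ray(p,u) for p,u in pairs]
    for c,d in rs: M=np.eye(3)-np.outer(d,d);A+=M;b+=M@c
    X=np.linalg.solve(A,b);return X,[round(1000*np.linalg.norm(np.cross(X-c,d)),1) for c,d in rs]
def proj(p,X):
    K=np.array([[p["fx"],0,p["cx"]],[0,p["fy"],p["cy"]],[0,0,1]])
    return cv2.projectPoints(np.array(X,float).reshape(-1,3),cv2.Rodrigues(np.array(p["R"]))[0],np.array(p["t"]),K,np.array(p["dist"]))[0][:,0]
E
python3 - <<'E'
from h import *
P={n:env.camera_params(n) for n in("side","top")}
R={}
for n,(x0,y0,x1,y1) in dict(side=(275,275,375,345),top=(255,268,340,318)).items():
    im=cv2.imread(f"pics/{n}0.png");c=im[y0:y1,x0:x1];g=c.min(2)
    m=(g>150).astype(np.uint8);cs,_=cv2.findContours(m,cv2.RETR_EXTERNAL,cv2.CHAIN_APPROX_NONE)
    cs=sorted([k for k in cs if cv2.contourArea(k)>40],key=lambda k:k[:,0,0].mean())
    R[n]=[np.array(cv2.minAreaRect(k)[0])+[x0,y0] for k in cs];print(n,[(r.round(1),cv2.contourArea(k)) for r,k in zip(R[n],cs)])
if len(R["side"])==3==len(R["top"]):
    for a,b in zip(R["side"],R["top"]):print(tri([(P["side"],a),(P["top"],b)]))
s=cv2.imread("pics/side0.png")[160:350,220:385];t=cv2.imread("pics/top0.png")[175:320,240:365]
s=cv2.resize(s,None,fx=2.42,fy=2.42,interpolation=3);t=cv2.resize(t,None,fx=3.17,fy=3.17,interpolation=3)
h=min(len(s),len(t));o=np.hstack([s[:h],t[:h]]);print(s.shape,t.shape,o.shape);cv2.imwrite("pics/crop.png",o)
E
```

```text
side [(array([300.5, 313.7]), 115.5), (array([324.3, 303.3]), 292.5), (array([347.4, 293.1]), 119.5)]
top []
(460, 399, 3) (460, 396, 3) (460, 795, 3)
```

View pics/crop.png

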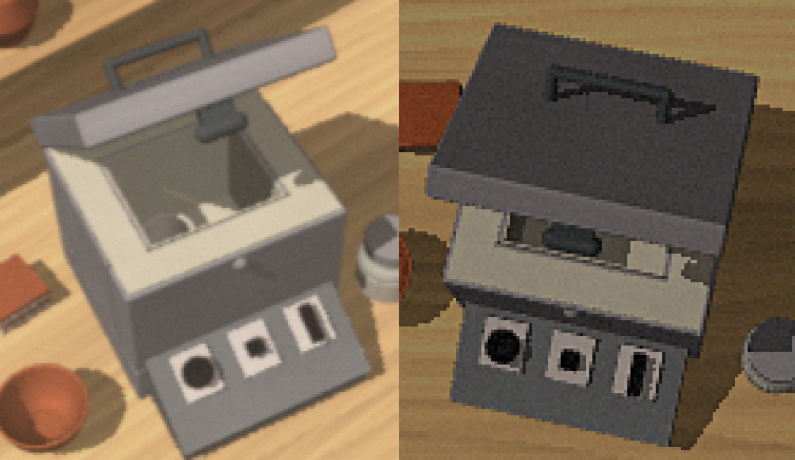

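The crop shows the bezels clearly. The lid's front-edge upper right corner is at (329,28) in the side half and (726,226) in the top half, and the box's front rim corners are visible too. I'll triangulate these.

Run:
```python
from h import *
P={n:env.camera_params(n) for n in("side","top")}
S=lambda x,y:(220+(x+.5)/2.42-.5,160+(y+.5)/2.42-.5)
T=lambda x,y:(240+(x-399+.5)/3.17-.5,175+(y+.5)/3.17-.5)
d={"lidFR":((329,28),(727,226)),"lidFRlow":((337,60),(721,252)),"boxFL":((133,298),(446,280)),"boxFR":((345,211),(697,335)),
"round":((197,372),(502,348)),"square":((256,346),(572,360)),"bar":((312,320),(639,374)),
"bzR":((196,374),(505,346)),"bzS":((255,349),(572,359)),"bzB":((310,321),(638,373)),
"conFL":((193,456),(455,402)),"conFR":((370,375),(672,444)),
"handL":((112,58),(552,70)),"handR":((205,35),(668,93)),"catch":((240,264),(572,314))}
for k,(a,b) in d.items():
    X,e=tri([(P["side"],S(*a)),(P["top"],T(*b))]);print(k,X.round(4),e)
```

```text
lidFR [ 0.5428 -0.0383  0.3414] [np.float64(2.7), np.float64(2.7)]
lidFRlow [ 0.5271 -0.0347  0.3191] [np.float64(3.0), np.float64(3.0)]
boxFL [0.5277 0.186  0.1704] [np.float64(3.5), np.float64(3.5)]
boxFR [ 0.4837 -0.019   0.1734] [np.float64(2.5), np.float64(2.5)]
round [0.4858 0.1498 0.0657] [np.float64(1.2), np.float64(1.2)]
square [0.4757 0.0886 0.0625] [np.float64(1.6), np.float64(1.6)]
bar [0.4634 0.0301 0.066 ] [np.float64(1.6), np.float64(1.6)]
bzR [0.489  0.1484 0.0563] [np.float64(0.8), np.float64(0.8)]
bzS [0.4772 0.0888 0.0558] [np.float64(1.8), np.float64(1.8)]
bzB [0.4647 0.0311 0.0637] [np.float64(1.4), np.float64(1.4)]
conFL [0.4407 0.1929 0.023 ] [np.float64(3.4), np.float64(3.4)]
conFR [0.4069 0.001  0.0094] [np.float64(1.7), np.float64(1.7)]
handL [0.6744 0.0944 0.2887] [np.float64(3.2), np.float64(3.2)]
handR [0.6594 0.0045 0.2755] [np.float64(3.6), np.float64(3.6)]
catch [0.5037 0.0847 0.1584] [np.float64(0.9), np.float64(0.9)]
```

```bash
cat >> h.py <<'E'
YAW=-0.195; X=np.array([np.cos(YAW),np.sin(YAW),0]); Y=np.array([-X[1],X[0],0]); Z=np.array([0,0,1.])
HG=np.array([.700,.045,.170])
def ori(t,yaw=YAW): # t>0: tool leans to hinge side (points back at the robot)
    x=np.array([np.cos(yaw),np.sin(yaw),0]); z=-np.sin(t)*x-np.cos(t)*Z
    y=np.array([np.sin(yaw),-np.cos(yaw),0]); return np.c_[np.cross(y,z),y,z]
def press(th): n=np.sin(th)*X+np.cos(th)*Z; f=np.cos(th)*X-np.sin(th)*Z; return HG-.195*f+.03*n, n
def cur():
    s=env.get_state(); q=s["orientation"]; return np.array(s["tcp_pos"]),Ro.from_quat([q[1],q[2],q[3],q[0]]).as_matrix()
def legs(wps,start=None):
    p,R=start or cur()
    for P,Q in wps:
        print("off",(R.T@(P-p)).round(4).tolist(),"ang",Ro.from_matrix(R.T@Q).as_rotvec().round(3).tolist()); p,R=P,Q
E
python3 - <<'E'
from h import *
p,n=press(.765);print(p,n)
w=ori(0)
legs([(np.array([.20,-.50,.43]),ori(0,.1)),(np.array([.40,-.26,.45]),w),(p+.10*n,w),(p+.04*n,ori(.765))])
E
```

```text
[0.58237881 0.06823134 0.32668619] [ 0.67941181 -0.13419049  0.72138236]
off [0.0691, -0.0407, -0.1994] ang [-0.002, -0.0, 0.152]
off [0.223, -0.2188, -0.02] ang [0.0, 0.0, 0.295]
off [0.1846, -0.3573, 0.0512] ang [0.0, 0.0, 0.0]
off [-0.0416, 0.0, 0.0433] ang [-0.0, -0.765, -0.0]
```

```bash
T='python3 -m handwheel'
$T '{"offset":[[0.03,-0.02,-0.04],[0.05,-0.03,-0.08],[0.06,-0.035,-0.12],[0.069,-0.041,-0.16],[0.069,-0.041,-0.199],[0.069,-0.041,-0.199]],"angular":[[0,0,0.05],[0,0,0.1],[0,0,0.152],[0,0,0.152],[0,0,0.152],[0,0,0.152]]}' 0
$T '{"offset":[[0.028,-0.027,0],[0.056,-0.055,0],[0.084,-0.082,0],[0.112,-0.11,-0.01],[0.14,-0.137,-0.01],[0.168,-0.165,-0.02],[0.196,-0.192,-0.02],[0.223,-0.219,-0.02]],"angular":[[0,0,0.04],[0,0,0.08],[0,0,0.12],[0,0,0.16],[0,0,0.2],[0,0,0.24],[0,0,0.28],[0,0,0.295]]}'
$T '{"offset":[[0.02,-0.036,0],[0.037,-0.072,0],[0.055,-0.107,0],[0.074,-0.143,0],[0.092,-0.179,0.01],[0.111,-0.214,0.02],[0.129,-0.25,0.03],[0.148,-0.286,0.04]],"angular":[[0,0,0],[0,0,0],[0,0,0],[0,0,0],[0,0,0],[0,0,0],[0,0,0],[0,0,0]]}'
python3 - <<'E'
from h import *
p,n=press(.765);legs([(p+.08*n,ori(.765))])
E
```

```text
clock: 0.6
tcp_pos: [0.2012, -0.5008, 0.4374]
orientation: [0.005, 0.999, 0.051, 0.001]
wrist_force: [0.7, -0.9, 1.4]
finger_gap: 0.143
grasp_force: 0.0
clock: 1.27
tcp_pos: [0.4008, -0.2582, 0.4506]
orientation: [0.0, 0.995, -0.098, 0.0]
wrist_force: [0.8, -0.4, -0.6]
finger_gap: 0.003
grasp_force: 0.0
clock: 1.93
tcp_pos: [0.601, -0.0062, 0.4095]
orientation: [0.0, 0.995, -0.097, -0.0]
wrist_force: [0.0, -0.1, 0.1]
finger_gap: 0.0
grasp_force: 0.0
off [0.0228, -0.0695, 0.0251] ang [0.0, -0.764, -0.0]
```

```bash
T='python3 -m handwheel'
$T '{"offset":[[0.005,-0.03,0],[0.01,-0.06,0],[0.015,-0.07,0],[0.023,-0.07,0.01],[0.023,-0.07,0.02],[0.023,-0.07,0.025],[0.023,-0.07,0.025],[0.023,-0.07,0.025]],"angular":[[0,-0.1,0],[0,-0.2,0],[0,-0.3,0],[0,-0.4,0],[0,-0.5,0],[0,-0.6,0],[0,-0.7,0],[0,-0.764,0]]}'
$T '{"offset":[[0,0,0],[0,0,0.01],[0,0,0.02],[0,0,0.03],[0,0,0.04]],"angular":[[0,0,0],[0,0,0],[0,0,0],[0,0,0],[0,0,0]]}'
python3 - <<'E'
from h import *
p,n=press(.765);legs([(p,ori(.765))])
s=env.camera_params("side");im=env.capture("side");cv2.imwrite("pics/a.png",cv2.resize(im[120:360,200:420,::-1],None,fx=2.4,fy=2.4,interpolation=3))
E
```

```text
clock: 2.6
tcp_pos: [0.6374, 0.0557, 0.3819]
orientation: [-0.036, 0.922, -0.091, -0.375]
wrist_force: [-0.3, -0.1, -0.6]
finger_gap: 0.0
grasp_force: 0.0
clock: 3.02
tcp_pos: [0.609, 0.0615, 0.3568]
orientation: [-0.036, 0.924, -0.09, -0.369]
wrist_force: [-0.4, -0.3, 0.1]
finger_gap: -0.003
grasp_force: 0.0
off [0.0009, -0.0014, 0.0407] ang [-0.0, -0.004, 0.0]
```

View pics/a.png

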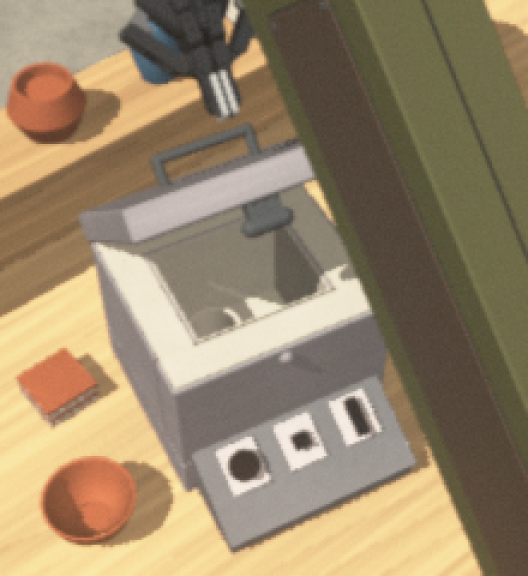

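The picture shows the fingertips at (228,110), above the lid's middle and clear of the handle. I'll advance gently until contact.

```bash
T='python3 -m handwheel'; Z='[0,0,0]'
$T '{"offset":[[0,0,0.008],[0,0,0.016],[0,0,0.022],[0,0,0.026],[0,0,0.028]],"angular":[[0,0,0],[0,0,0],[0,0,0],[0,0,0],[0,0,0]]}'
$T '{"offset":[[0,0,0.002],[0,0,0.004],[0,0,0.006],[0,0,0.006]],"angular":[[0,0,0],[0,0,0],[0,0,0],[0,0,0]]}'
$T '{"offset":[[0,0,0.002],[0,0,0.004],[0,0,0.006],[0,0,0.006]],"angular":[[0,0,0],[0,0,0],[0,0,0],[0,0,0]]}'
```

```text
clock: 3.48
tcp_pos: [0.59, 0.0653, 0.3367]
orientation: [-0.036, 0.924, -0.09, -0.371]
wrist_force: [0.9, -0.2, 0.3]
finger_gap: 0.004
grasp_force: 0.0
clock: 3.82
tcp_pos: [0.5863, 0.066, 0.3317]
orientation: [-0.036, 0.923, -0.09, -0.371]
wrist_force: [0.6, 1.0, -0.1]
finger_gap: -0.0
grasp_force: 0.0
clock: 4.15
tcp_pos: [0.5821, 0.0668, 0.3274]
orientation: [-0.036, 0.923, -0.09, -0.371]
wrist_force: [0.5, -0.0, -0.1]
finger_gap: 0.0
grasp_force: 0.0
```

```bash
T='python3 -m handwheel'
for i in 1 2 3 ; do
$T '{"offset":[[0,0,0.002],[0,0,0.003],[0,0,0.003]],"angular":[[0,0,0],[0,0,0],[0,0,0]]}' | egrep 'tcp|force:'
done
```

```text
tcp_pos: [0.5801, 0.0672, 0.3257]
wrist_force: [0.2, -0.1, 2.1]
grasp_force: 0.6
tcp_pos: [0.5779, 0.0676, 0.3235]
wrist_force: [0.2, -0.8, 2.7]
grasp_force: 0.9
tcp_pos: [0.5759, 0.068, 0.321]
wrist_force: [-0.7, -1.3, 2.3]
grasp_force: 0.7
```

```bash
T='python3 -m handwheel'
for i in 1 2 ; do
$T '{"offset":[[-0.0006,0,0.0039],[-0.001,0,0.0078],[-0.0014,0,0.0117],[-0.0018,0,0.0157],[-0.002,0,0.0196],[-0.0022,0,0.0236],[-0.0023,0,0.0275],[-0.0023,0,0.0315]],"angular":[[0,0.02,0],[0,0.04,0],[0,0.06,0],[0,0.08,0],[0,0.1,0],[0,0.12,0],[0,0.14,0],[0,0.16,0]]}'|egrep 'tcp|force:|clock'
done
python3 - <<'E'
from h import *
p,R=cur();z=R[:,2];print("tilt",np.arctan2(-z@X,-z[2]))
v=p-HG;print("theta",np.arctan2(v[2],-v@X)-np.arctan2(.03,.195),np.hypot(v[2],v@X),v@Y)
E
```

```text
clock: 5.57
tcp_pos: [0.5542, 0.0723, 0.2991]
wrist_force: [3.2, 0.5, 0.5]
grasp_force: 1.0
clock: 6.23
tcp_pos: [0.5348, 0.0761, 0.2748]
wrist_force: [1.9, 0.0, 0.3]
grasp_force: 0.9
tilt 0.4403290469016035
theta 0.4046943106514046 0.19808488427614332 -0.0014536273617299887
```

```bash
T='python3 -m handwheel'
for i in 1 2 ; do
$T '{"offset":[[-0.0006,0,0.0039],[-0.001,0,0.0078],[-0.0014,0,0.0117],[-0.0018,0,0.0157],[-0.002,0,0.0196],[-0.0022,0,0.0236],[-0.0023,0,0.0275],[-0.0023,0,0.0275]],"angular":[[0,0.02,0],[0,0.04,0],[0,0.06,0],[0,0.08,0],[0,0.1,0],[0,0.12,0],[0,0.14,0],[0,0.14,0]]}'|egrep 'tcp|force:|clock'
done
python3 - <<'E'
from h import *
p,R=cur();z=R[:,2];print("tilt",np.arctan2(-z@X,-z[2]))
v=p-HG;print("theta",np.arctan2(v[2],-v@X)-np.arctan2(.03,.195),np.hypot(v[2],v@X),v@Y)
im=env.capture("side");cv2.imwrite("pics/b.png",cv2.resize(im[120:360,200:420,::-1],None,fx=2.4,fy=2.4,interpolation=3))
E
```

```text
clock: 6.9
tcp_pos: [0.5195, 0.0791, 0.2512]
wrist_force: [-0.3, 0.3, -0.5]
grasp_force: 0.0
clock: 7.57
tcp_pos: [0.5092, 0.0811, 0.2256]
wrist_force: [-0.3, -0.1, -0.7]
grasp_force: 0.0
tilt 0.16437902230518592
theta 0.1264044335281477 0.20200268580873906 -0.0015543036842847746
```

View pics/b.png

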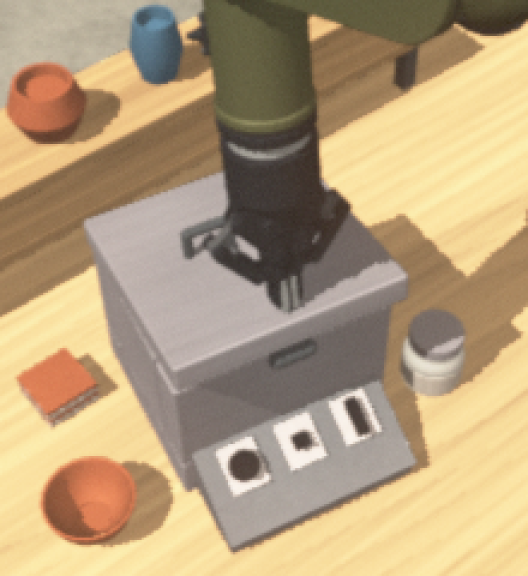

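The lid is nearly closed, and the fingertips are at (290,305) just on or above it. I'll go on slowly down to the catch.

```bash
T='python3 -m handwheel'
for i in 1 2 3 4 5; do
$T '{"offset":[[-0.0003,0,0.002],[-0.0006,0,0.0039],[-0.0006,0,0.0039]],"angular":[[0,0.012,0],[0,0.025,0],[0,0.025,0]]}'|egrep 'tcp|force:'
done
python3 - <<'E'
from h import *
p,R=cur();z=R[:,2];print("tilt",np.arctan2(-z@X,-z[2]))
v=p-HG;print("theta",np.arctan2(v[2],-v@X)-np.arctan2(.03,.195),np.hypot(v[2],v@X),v@Y)
E
```

```text
tcp_pos: [0.5084, 0.0813, 0.222]
wrist_force: [-0.2, -0.5, 0.2]
grasp_force: 0.0
tcp_pos: [0.5071, 0.0816, 0.2182]
wrist_force: [0.4, -0.4, -0.4]
grasp_force: 0.0
tcp_pos: [0.5059, 0.0818, 0.2143]
wrist_force: [0.5, -0.1, 0.2]
grasp_force: 0.0
tcp_pos: [0.5059, 0.0819, 0.2115]
wrist_force: [0.8, -1.2, 4.2]
grasp_force: 1.9
tcp_pos: [0.5047, 0.0821, 0.2075]
wrist_force: [1.1, -0.3, 1.1]
grasp_force: 0.8
tilt 0.03684122549211518
theta 0.03360292380301269 0.20226075981950792 -0.001407985202355716
```

```bash
T='python3 -m handwheel'
for i in 1 2 3; do
$T '{"offset":[[0,0,0.0005],[0,0,0.001],[0,0,0.001]],"angular":[[0,0.004,0],[0,0.008,0],[0,0.008,0]]}'|egrep 'tcp|force:'
done
python3 - <<'E'
from h import *
im=env.capture("side");cv2.imwrite("pics/c.png",cv2.resize(im[190:340,220:390,::-1],None,fx=3.5,fy=3.5,interpolation=3))
E
```

```text
tcp_pos: [0.5046, 0.0822, 0.2064]
wrist_force: [-1.1, 0.1, 4.7]
grasp_force: 2.9
tcp_pos: [0.5043, 0.0822, 0.2051]
wrist_force: [-0.9, 0.2, 3.8]
grasp_force: 2.2
tcp_pos: [0.5042, 0.0822, 0.2038]
wrist_force: [-1.3, 1.1, 3.8]
grasp_force: 1.7
```

View pics/c.png

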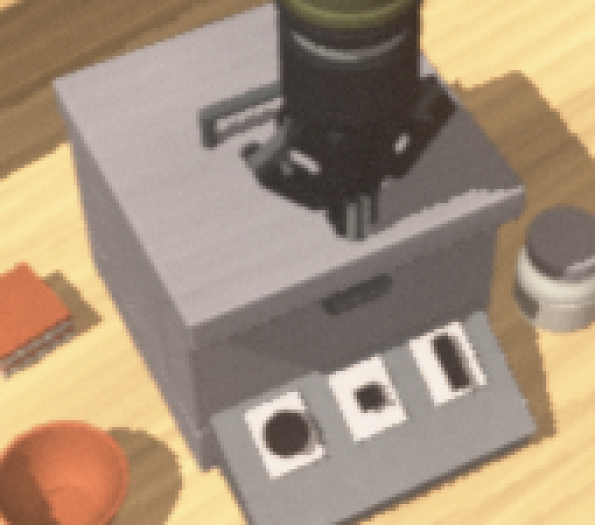

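The lid looks close to shut. I'll keep pressing in 1 mm steps and watch the force.

```bash
T='python3 -m handwheel'
for i in 1 2 3; do
$T '{"offset":[[0,0,0.0005],[0,0,0.001],[0,0,0.001]],"angular":[[0,0,0],[0,0,0],[0,0,0]]}'|egrep 'tcp|t_force:'
done
```

```text
tcp_pos: [0.5041, 0.0822, 0.2026]
wrist_force: [-0.9, 0.4, 2.3]
tcp_pos: [0.5047, 0.082, 0.2015]
wrist_force: [-0.1, 0.1, 0.1]
tcp_pos: [0.5049, 0.082, 0.2008]
wrist_force: [-0.9, 0.4, 1.6]
```

```bash
T='python3 -m handwheel'
for i in 1 2 3; do
$T '{"offset":[[0,0,0.0005],[0,0,0.001],[0,0,0.001]],"angular":[[0,0,0],[0,0,0],[0,0,0]]}'|egrep 'tcp|t_force:'
done
```

```text
tcp_pos: [0.5048, 0.082, 0.2]
wrist_force: [-0.7, -0.1, 3.3]
tcp_pos: [0.5048, 0.082, 0.1999]
wrist_force: [-3.5, 0.0, 8.4]
tcp_pos: [0.5048, 0.0821, 0.1998]
wrist_force: [-5.1, -0.7, 14.2]
```

```bash
T='python3 -m handwheel'
$T '{"offset":[[0,0,0.0005],[0,0,0.001],[0,0,0.001]],"angular":[[0,0,0],[0,0,0],[0,0,0]]}'|egrep 'tcp|t_force:'
$T '{"offset":[[0,0,-0.002],[0,0,-0.004],[0,0,-0.007],[0,0,-0.012],[0,0,-0.03],[0,0,-0.06],[0,0,-0.1],[0,0,-0.1]],"angular":[[0,0,0],[0,0,0],[0,0,0],[0,0,0],[0,0,0],[0,0,0],[0,0,0],[0,0,0]]}'
python3 - <<'E'
from h import *
P=env.camera_params("side");im=env.capture("side")
F=HG-.222*X
pts=[F+s*.113*Y+z*Z for s in(-1,1) for z in(0,.03)]
print(proj(P,pts).round(1).tolist())
up=np.array([.222,0]);
f=HG-.222*np.cos(.07)*X+.222*np.sin(.07)*Z
print(proj(P,[f+s*.113*Y for s in(-1,1)]).round(1).tolist())
w=env.camera_params("wrist");wi=env.capture("wrist");print("wristcam",-np.array(w["R"]).T@w["t"],cur()[0],cur()[1].round(2).tolist())
a=cv2.resize(im[190:340,220:390,::-1],None,fx=3.5,fy=3.5,interpolation=3)
cv2.imwrite("pics/d.png",a)
E
```

```text
tcp_pos: [0.5048, 0.0821, 0.1997]
wrist_force: [-6.7, 0.5, 20.7]
clock: 12.08
tcp_pos: [0.5105, 0.0822, 0.304]
orientation: [-0.002, 0.995, -0.097, -0.001]
wrist_force: [1.1, 0.0, 0.4]
finger_gap: 0.0
grasp_force: 0.0
[[369.6, 253.3], [370.7, 244.5], [274.5, 293.3], [273.4, 284.9]]
[[370.0, 248.6], [273.8, 288.8]]
wristcam [0.57925091 0.06782655 0.44315367] [0.50755009 0.08192431 0.2987622 ] [[0.98, -0.19, -0.01], [-0.19, -0.98, 0.0], [-0.01, -0.0, -1.0]]
```

View pics/d.png

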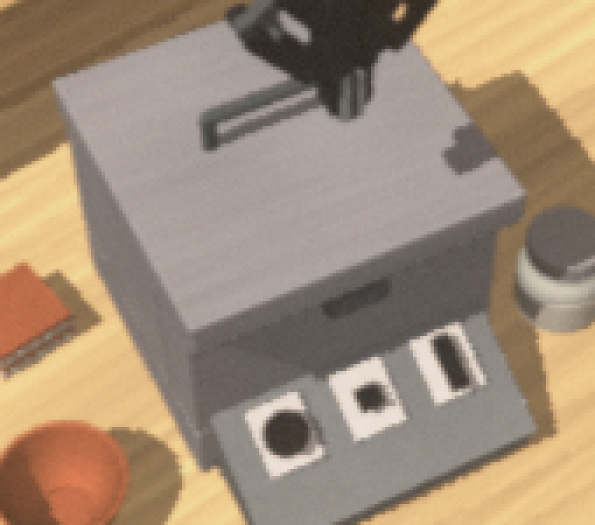

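The lid's front corners are at about (274,284) and (369,245) in full-image pixels. The fully shut prediction is (273,285) and (371,245). I'll check this numerically against the earlier frames.

Run:
```python
import cv2,numpy as np
def raw(f,x0,y0,s):
    im=cv2.imread(f);h,w=im.shape[:2];im=cv2.resize(im,(round(w/s),round(h/s)),interpolation=cv2.INTER_AREA)
    o=np.zeros((480,640,3),np.float32);o[y0:y0+im.shape[0],x0:x0+im.shape[1]]=im;return o.sum(2)/3
I=dict(b=raw("pics/b.png",200,120,2.4),c=raw("pics/c.png",220,190,3.5),d=raw("pics/d.png",220,190,3.5))
# profile parallel to lip edge: shear columns by slope
m=(244.5-284.9)/(370.7-273.4)
for lo,hi in((278,300),(352,366)):
  for k,g in I.items():
    pr=[np.mean([np.interp(284.9+m*(x-273.4)+dy,np.arange(480),g[:,x]) for x in range(lo,hi)]) for dy in np.arange(-10,14,1)]
    print(k,np.round(pr).astype(int).tolist())
```

```text
b [143, 132, 130, 131, 130, 128, 126, 125, 119, 112, 107, 106, 106, 107, 107, 108, 108, 109, 110, 111, 112, 113, 113, 114]
c [177, 179, 180, 181, 183, 183, 182, 182, 164, 133, 117, 114, 114, 113, 111, 109, 102, 101, 102, 103, 104, 104, 105, 106]
d [161, 161, 162, 163, 165, 166, 166, 165, 165, 159, 132, 110, 102, 102, 101, 99, 98, 93, 91, 92, 93, 94, 94, 95]
b [166, 141, 131, 128, 126, 125, 123, 121, 117, 113, 109, 108, 108, 108, 107, 107, 108, 110, 110, 110, 110, 110, 110, 110]
c [104, 104, 109, 122, 136, 146, 162, 175, 172, 144, 121, 113, 110, 108, 107, 105, 102, 104, 105, 105, 105, 106, 105, 106]
d [158, 159, 160, 162, 164, 163, 163, 162, 163, 161, 142, 115, 102, 99, 97, 96, 94, 93, 95, 95, 96, 96, 96, 96]
```

The lid is shut: its edge sits exactly at the shut prediction, and it moved 1.2 px down between frames. The wrist camera is on the tool's +x side, near the lid lip, so I'll check whether q6 allows a half turn before going to the keys.

```bash
cat >> h.py <<'E'
def ork(t,yaw=YAW): # leaning to robot side by t, tool x turned half round (camera on robot side)
    return ori(-t,yaw)@np.diag([-1,-1,1.])
KM=np.array([.4750,.0895,.0647]); KEY=dict(round=KM+.06*Y,square=KM,bar=KM-.06*Y); KZ=np.sin(.471)*X-np.cos(.471)*Z
E
python3 - <<'E'
from h import *
s=env.get_state();print(np.round(s["q"],3),s["clock"])
b=KEY["bar"]
legs([(np.array([.42,.04,.30]),ori(0)),(b-.06*KZ,ori(-.471)),(b-.012*KZ,ori(-.471))])
E
```

```text
[0.075 0.179 1.512 0.004 1.46  1.841] 12.1833
off [-0.0778, 0.0581, -0.0005] ang [-0.001, 0.011, -0.0]
off [0.0171, 0.0008, 0.1818] ang [0.0, 0.471, -0.0]
off [-0.0, 0.0, 0.048] ang [0.0, 0.0, 0.0]
```

```bash
T='python3 -m handwheel'
$T '{"offset":[[-0.02,0.015,0],[-0.04,0.03,0],[-0.06,0.045,0],[-0.078,0.058,0],[-0.078,0.058,0],[-0.078,0.058,0],[-0.078,0.058,0],[-0.078,0.058,0]],"angular":[[0,0,-0.125],[0,0,-0.25],[0,0,-0.375],[0,0,-0.5],[0,0,-0.625],[0,0,-0.75],[0,0,-0.875],[0,0,-1.0]]}' |egrep 'tcp|ori'
for i in 1 2; do
$T '{"offset":[[0,0,0],[0,0,0],[0,0,0],[0,0,0],[0,0,0],[0,0,0],[0,0,0],[0,0,0]],"angular":[[0,0,-0.125],[0,0,-0.25],[0,0,-0.375],[0,0,-0.5],[0,0,-0.625],[0,0,-0.75],[0,0,-0.875],[0,0,-1.0]]}' |egrep 'tcp|ori'
done
$T '{"offset":[[0,0,0],[0,0,0],[0,0,0]],"angular":[[0,0,-0.12],[0,0,-0.142],[0,0,-0.142]]}'
python3 - <<'E'
from h import *
s=env.get_state();print(np.round(s["q"],3),s["clock"])
b=KEY["bar"]
legs([(b-.06*KZ,ork(.471)),(b-.012*KZ,ork(.471))])
E
```

```text
tcp_pos: [0.417, 0.0399, 0.2964]
orientation: [-0.005, 0.919, 0.394, -0.008]
tcp_pos: [0.4172, 0.0401, 0.2962]
orientation: [-0.008, 0.617, 0.787, -0.005]
tcp_pos: [0.4172, 0.04, 0.2962]
orientation: [-0.009, 0.165, 0.986, -0.0]
clock: 14.43
tcp_pos: [0.4175, 0.0401, 0.2968]
orientation: [-0.009, 0.098, 0.995, 0.001]
wrist_force: [-0.3, 0.2, 0.6]
finger_gap: 0.001
grasp_force: 0.0
[-0.008  0.043  1.677  0.003  1.438 -1.382] 14.4333
off [-0.0228, -0.0002, 0.1782] ang [-0.001, -0.489, -0.002]
off [0.0, -0.0, 0.048] ang [0.0, 0.0, 0.0]
```

```bash
T='python3 -m handwheel'
$T '{"offset":[[0,0,0],[0,0,0.02],[0,0,0.04],[0,0,0.07],[-0.005,0,0.1],[-0.01,0,0.13],[-0.02,0,0.16],[-0.0228,0,0.178]],"angular":[[0,-0.12,0],[0,-0.24,0],[0,-0.36,0],[0,-0.489,0],[0,-0.489,0],[0,-0.489,0],[0,-0.489,0],[0,-0.489,0]]}'
$T '{"offset":[[0,0,0],[0,0,0]],"angular":[[0,0,0],[0,0,0]]}' |egrep 'tcp|ori|force'
python3 - <<'E'
from h import *
s=env.get_state();print(np.round(s["q"],3),s["clock"])
b=KEY["bar"]
legs([(b-.012*KZ,ork(.471))])
w=env.camera_params("wrist");cv2.imwrite("pics/w.png",env.capture("wrist")[:,:,::-1])
for k in KEY:print(k,proj(w,KEY[k]).round(0))
E
```

```text
clock: 15.1
tcp_pos: [0.4366, 0.0366, 0.1172]
orientation: [0.232, 0.096, 0.968, -0.022]
wrist_force: [-0.0, -0.1, -0.0]
finger_gap: 0.004
grasp_force: 0.0
tcp_pos: [0.4368, 0.0359, 0.1183]
orientation: [0.232, 0.095, 0.968, -0.023]
wrist_force: [0.4, 0.4, -0.0]
grasp_force: 0.0
[ 0.097  0.128  2.288 -0.457  0.303 -0.869] 15.2667
off [0.0002, 0.0, 0.0481] ang [-0.001, -0.001, -0.001]
round [[517. 261.]]
square [[415. 261.]]
bar [[309. 261.]]
```

View pics/w.png

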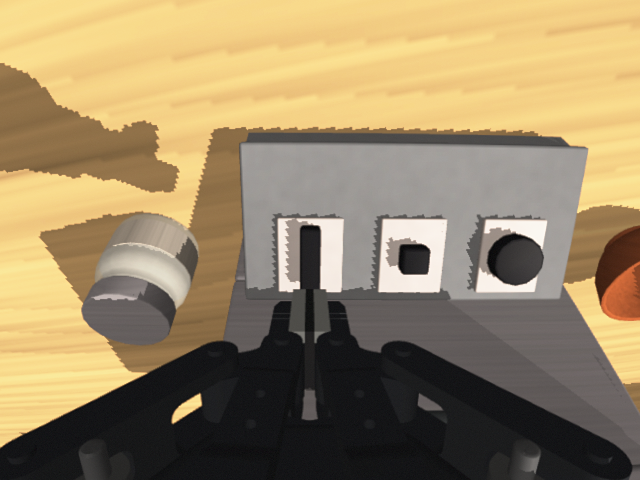

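The wrist view shows bar (310,258), square (414,260) and round (515,259), which match the predictions. The fingertips are lined up with the bar key, so I'll press it.

```bash
T='python3 -m handwheel'
$T '{"offset":[[0,0,0.01],[0,0,0.02],[0,0,0.03],[0,0,0.04],[0,0,0.048],[0,0,0.052],[0,0,0.055]],"angular":[[0,0,0],[0,0,0],[0,0,0],[0,0,0],[0,0,0],[0,0,0],[0,0,0]]}'|egrep 'tcp|t_force:'
for i in 1 2 3; do
$T '{"offset":[[0,0,0.001],[0,0,0.002],[0,0,0.002]],"angular":[[0,0,0],[0,0,0],[0,0,0]]}'|egrep 'tcp|t_force:'
done
python3 - <<'E'
from h import *
s=env.get_state();print(np.round(s["q"],3),s["clock"]);p,R=cur();d=p-KEY["bar"];print(d@X,d@Y,d@KZ,np.array(s["wrist_force"])@KZ)
E
```

```text
tcp_pos: [0.4645, 0.0311, 0.0725]
wrist_force: [0.6, -0.4, 0.5]
tcp_pos: [0.4645, 0.031, 0.0702]
wrist_force: [0.0, 0.9, 0.2]
tcp_pos: [0.4651, 0.0309, 0.0678]
wrist_force: [0.6, -0.7, 2.8]
tcp_pos: [0.466, 0.0308, 0.0657]
wrist_force: [0.3, -0.6, 4.7]
[ 0.071  0.295  2.319 -1.066  0.137 -0.272] 16.65
0.0026025470849490345 0.0006315588102854571 0.0002671034610601424 -4.054355646340929
```

```bash
T='python3 -m handwheel'
for i in 1 2; do
$T '{"offset":[[0,0,0.0005],[0,0,0.001],[0,0,0.0015],[0,0,0.0015]],"angular":[[0,0,0],[0,0,0],[0,0,0],[0,0,0]]}'|egrep 'tcp|t_force:'
done
python3 - <<'E'
from h import *
s=env.get_state();print(np.round(s["q"],3),s["clock"]);p,R=cur();d=p-KEY["bar"];print(d@X,d@Y,d@KZ,np.array(s["wrist_force"])@KZ)
E
```

```text
tcp_pos: [0.4667, 0.0306, 0.0644]
wrist_force: [0.3, -1.0, 5.2]
tcp_pos: [0.4669, 0.0306, 0.064]
wrist_force: [-7.0, 0.2, 21.4]
[ 0.07   0.301  2.321 -1.126  0.133 -0.212] 17.3167
0.0034346889108775812 0.0006011274437566116 0.0021948635187497767 -22.238192465381992
```

Bar is fully in (hard stop felt). I'll retract and move over to the round key.

```bash
T='python3 -m handwheel'
$T '{"offset":[[0,0,-0.003],[0,0,-0.008],[0,0,-0.016],[0,0,-0.025],[0,0,-0.033],[0,0,-0.04],[0,0,-0.04]],"angular":[[0,0,0],[0,0,0],[0,0,0],[0,0,0],[0,0,0],[0,0,0],[0,0,0]]}'|egrep 'tcp|t_force:'
python3 - <<'E'
from h import *
s=env.get_state();print(np.round(s["q"],3),s["clock"]);
legs([(KEY["round"]-.04*KZ,ork(.471))])
E
```

```text
tcp_pos: [0.4478, 0.0341, 0.0986]
wrist_force: [0.7, -0.7, 0.3]
[ 0.087  0.19   2.304 -0.594  0.228 -0.736] 17.9
off [0.0012, 0.1196, -0.0025] ang [0.0, 0.003, -0.0]
```

```bash
T='python3 -m handwheel'
$T '{"offset":[[0,0.015,0],[0,0.04,0],[0,0.065,0],[0,0.09,0],[0,0.11,0],[0.001,0.12,-0.002],[0.001,0.12,-0.002]],"angular":[[0,0,0],[0,0,0],[0,0,0],[0,0,0],[0,0,0],[0,0,0],[0,0,0]]}'|egrep 'tcp|t_force:'
$T '{"offset":[[0,0,0.01],[0,0,0.02],[0,0,0.028],[0,0,0.033],[0,0,0.034],[0,0,0.034]],"angular":[[0,0,0],[0,0,0],[0,0,0],[0,0,0],[0,0,0],[0,0,0]]}'|egrep 'tcp|t_force:'
python3 - <<'E'
from h import *
s=env.get_state();print(np.round(s["q"],3),s["clock"]);p,R=cur();d=p-KEY["round"];print(d@X,d@Y,d@KZ,np.array(s["wrist_force"])@KZ)
E
```

```text
tcp_pos: [0.4712, 0.1546, 0.0994]
wrist_force: [0.3, -0.8, -0.0]
tcp_pos: [0.4847, 0.148, 0.0685]
wrist_force: [-0.1, 0.3, -0.2]
[ 0.401  0.337  2.19  -0.892  0.336 -0.163] 18.9833
-0.0018170186505088756 -0.0007044484096091787 -0.004182267361109769 0.09608516411234136
```

```bash
T='python3 -m handwheel'
for i in 1 2 3; do
$T '{"offset":[[0,0,0.001],[0,0,0.002],[0,0,0.002]],"angular":[[0,0,0],[0,0,0],[0,0,0]]}'|egrep 'tcp|t_force:'
done
$T '{"offset":[[0,0,0.0005],[0,0,0.001],[0,0,0.001]],"angular":[[0,0,0],[0,0,0],[0,0,0]]}'|egrep 'tcp|t_force:'
```

```text
tcp_pos: [0.4864, 0.1488, 0.0678]
wrist_force: [0.9, 0.1, -0.5]
tcp_pos: [0.4873, 0.1487, 0.0661]
wrist_force: [-0.5, -1.0, 2.8]
tcp_pos: [0.4882, 0.1485, 0.0642]
wrist_force: [-0.7, 0.3, 3.9]
tcp_pos: [0.4887, 0.1484, 0.0633]
wrist_force: [-2.6, -1.0, 4.9]
```

```bash
T='python3 -m handwheel'
$T '{"offset":[[0,0,0.0005],[0,0,0.001],[0,0,0.001]],"angular":[[0,0,0],[0,0,0],[0,0,0]]}'|egrep 'tcp|t_force:'
$T '{"offset":[[0,0,0.0003],[0,0,0.0006],[0,0,0.0006]],"angular":[[0,0,0],[0,0,0],[0,0,0]]}'|egrep 'tcp|t_force:'
```

```text
tcp_pos: [0.4888, 0.1484, 0.0631]
wrist_force: [-7.2, -0.6, 14.3]
tcp_pos: [0.4888, 0.1484, 0.063]
wrist_force: [-9.0, -0.0, 21.1]
```

Round is fully in too. Retract and move to the square.

```bash
T='python3 -m handwheel'
$T '{"offset":[[0,0,-0.003],[0,0,-0.008],[0,0,-0.016],[0,0,-0.025],[0,0,-0.033],[0,0,-0.04],[0,0,-0.04]],"angular":[[0,0,0],[0,0,0],[0,0,0],[0,0,0],[0,0,0],[0,0,0],[0,0,0]]}'|egrep 'tcp|t_force:'
python3 - <<'E'
from h import *
legs([(KEY["square"]-.038*KZ,ork(.471)),(KEY["square"]-.004*KZ,ork(.471))])
w=env.camera_params("wrist");im=env.capture("wrist")
k=proj(w,[KEY["square"],KEY["round"]-.003*KZ]);print(k.round(1))
x,y=k[0].astype(int);g=im[y-45:y+45,x-45:x+45].max(2);n,l,st,c=cv2.connectedComponentsWithStats((g<50).astype(np.uint8))
print([(st[i,4],(c[i]+[x-45,y-45]).round(1)) for i in range(1,n) if st[i,4]>60])
E
```

```text
tcp_pos: [0.4716, 0.1525, 0.0982]
wrist_force: [0.0, 0.1, 0.3]
off [0.0013, -0.0611, -0.0012] ang [0.002, 0.004, -0.0]
off [-0.0, -0.0, 0.034] ang [0.0, 0.0, 0.0]
[[189.8 273.8]
 [307.1 276.1]]
[(np.int32(1040), array([191.4, 270.6]))]
```

```bash
T='python3 -m handwheel'
$T '{"offset":[[0,-0.015,0],[0,-0.035,0],[0,-0.05,0],[0.001,-0.06,-0.001],[0.001,-0.06,-0.001],[0.001,-0.06,-0.001]],"angular":[[0,0,0],[0,0,0],[0,0,0],[0,0,0],[0,0,0],[0,0,0]]}'|egrep 'tcp|t_force:'
$T '{"offset":[[0,0,0.01],[0,0,0.02],[0,0,0.026],[0,0,0.03],[0,0,0.032],[0,0,0.032]],"angular":[[0,0,0],[0,0,0],[0,0,0],[0,0,0],[0,0,0],[0,0,0]]}'|egrep 'tcp|t_force:'
for i in 1 2 3; do
$T '{"offset":[[0,0,0.001],[0,0,0.002],[0,0,0.002]],"angular":[[0,0,0],[0,0,0],[0,0,0]]}'|egrep 'tcp|t_force:'
done
python3 - <<'E'
from h import *
s=env.get_state();print(np.round(s["q"],3),s["clock"]);p,R=cur();d=p-KEY["square"];print(d@X,d@Y,d@KZ,np.array(s["wrist_force"])@KZ)
E
```

```text
tcp_pos: [0.4585, 0.093, 0.0974]
wrist_force: [0.7, -0.3, 0.2]
tcp_pos: [0.4735, 0.0912, 0.0689]
wrist_force: [-0.4, 0.4, -0.3]
tcp_pos: [0.4739, 0.0905, 0.0677]
wrist_force: [0.7, 0.7, 0.6]
tcp_pos: [0.4747, 0.0903, 0.066]
wrist_force: [-0.5, 0.4, 3.1]
tcp_pos: [0.4757, 0.0901, 0.0641]
wrist_force: [-0.7, 0.8, 3.6]
[ 0.251  0.32   2.267 -1.028  0.231 -0.153] 22.8667
0.0005438879236621388 0.0006834382384174937 0.0007867389594391365 -3.6147770083127644
```

```bash
T='python3 -m handwheel'
$T '{"offset":[[0,0,0.0005],[0,0,0.001],[0,0,0.0015],[0,0,0.0015]],"angular":[[0,0,0],[0,0,0],[0,0,0],[0,0,0]]}'|egrep 'tcp|t_force:'
$T '{"offset":[[0,0,0.0005],[0,0,0.001],[0,0,0.001]],"angular":[[0,0,0],[0,0,0],[0,0,0]]}'|egrep 'tcp|t_force:'
```

```text
tcp_pos: [0.4763, 0.0899, 0.0629]
wrist_force: [-3.1, 0.7, 5.8]
tcp_pos: [0.4764, 0.0899, 0.0627]
wrist_force: [-8.5, 2.4, 17.4]
```

Square is fully in. I'll retract clear and look once more before handing in.

```bash
T='python3 -m handwheel'
$T '{"offset":[[0,0,-0.003],[0,0,-0.008],[0,0,-0.016],[0,0,-0.03],[0,0,-0.045],[0,0,-0.06],[0,0,-0.06]],"angular":[[0,0,0],[0,0,0],[0,0,0],[0,0,0],[0,0,0],[0,0,0],[0,0,0]]}'|egrep 'clock|tcp|t_force:'
python3 - <<'E'
from h import *
cv2.imwrite("pics/e.png",env.capture("side")[:,:,::-1])
E
```

```text
clock: 24.03
tcp_pos: [0.4494, 0.095, 0.1167]
wrist_force: [0.0, 0.5, 0.8]
```

View pics/e.png

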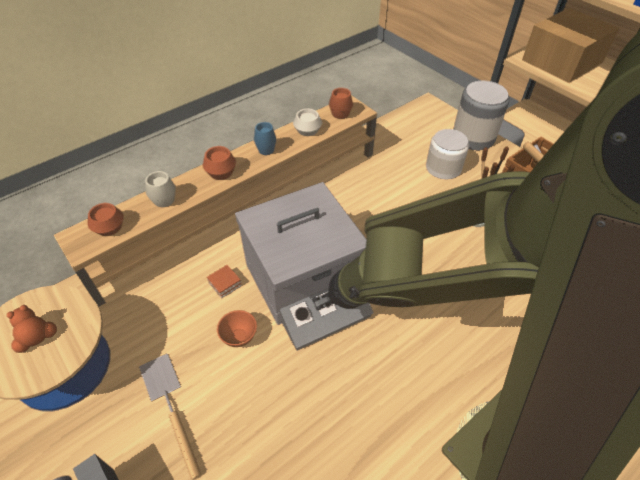

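The lid is shut (300,240). The bowl (237,328), tiles (225,280) and knife are unmoved, and the tool is clear of the console. I'm handing in.

```bash
python3 -c "
from station import env
print(env.hand_in())"
```

```text
the job is handed in; nothing more can be done
None
```

The lid is shut and the bar, round and square keys were pressed in that order, each to its stop and let up, and the job is handed in at about 24 s; the 10–15 N catch peak never showed in the force readings, so I judged the lid shut from its height and the camera.

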